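# Lock a probe holder into the trolley's accessory channel

### The arm

A 7-joint arm with a two-finger parallel gripper is mounted at the origin on the work surface. World frame = base frame: x ahead of the robot, y to its left, z up, the work surface at z = 0. Lengths are in m, angles in rad, forces in N, time in s.
With the tool pointing down it reaches from about 0.425 to 0.875 m from the base axis. Payload 4.7 kg.
Tool frame: the origin (TCP) lies at the very end of the fingers, on their centre line; the grasp point (between the pads) lies 19 mm behind it (grip_point_offset is the distance from the TCP to the grasp point, in m); x points along the fingers, z is the direction in which the jaws open and shut, and the axes are right-handed (so a half turn about x gives the same grasp; the last joint's range is limited). The gripper opens to 87 mm and grips with 3 to 60 N. Pads are 19 mm wide; open, the fingers measure 117 mm over their backs; the gripper's body (75 mm by 190 mm) begins 51 mm behind the grasp point.
Start: joints at [1.364, 0.321, -0.07, 1.45, 0.023, 1.371, -0.057], TCP at [0.142, -0.634, 0.193] pointing down, gripper open.
Joint ranges: [-2.86, 2.86], [-0.3, 2.09], [-1.38, 1.24], [0.06, 2.45], [-1.56, 4.7], [0.09, 2.05], [-2.69, 2.69]. Speed limits (rad/s): [2.57, 2.57, 3.14, 3.14, 3.14, 3.14, 3.14].

### API

Orientations are given as a rotation vector (axis times angle).
In Python, from bench import get_state, get_image, calibration, close_job, grip_point_offset gives the robot as it stands.
- The arm moves only by the tool play_rows, never from a script. Its argument "targets" is a list of rows, each an object with "claw": the closure, from 0 (fully open) to 1 (shut); "linear": the shift along the tool's x, y, z as a fraction of full scale, a list of three; "rotation": the turn, a rotation vector about the tool's x, y, z as a fraction of full scale, a list of three. In form: [{"claw": claw, "linear": [x, y, z], "rotation": [wx, wy, wz]}, ...]. A call has 1 to 10 rows; each row shifts and turns the pose as measured when the row begins, along the tool's axes as they then stand; what a row does not reach is not made up. Full scale, the value 1, is 2.5 cm for a shift and 90 degrees for a turn. A row lasts 1/12 s, in which the tool goes at most 41.7 mm and 7.16 degrees, less where a joint would pass 70% of its speed; a pose out of reach is approached as far as the arm can. A call with a number of a shift or a turn outside -1 to 1 is refused whole. A call with a gripper value outside its range is refused whole. The fingers move at their own pace and stop on an object; "newtons" is the grip in N (left out, the last holds). Time passes only in rows, so rows that do not move let the fingers close. It gives the time, the measured TCP pose, the force and the opening at its end, in the units of the state.
- get_state(): the state, without advancing time (a new reading comes with each control period).
- get_image(name): name is "scene" or "top" or "wrist"; returns the picture (384x512x3 uint8, blue, green, red); there is no depth.
- calibration(name): a dict with "fx", "fy", "cx", "cy" (pixels), "rvec" (rotation vector, rad) and "tvec" (3), from world to camera coordinates, as OpenCV has them; the wrist camera has in their place "hand_eye" (4x4, takes a point from camera to tool coordinates, whose origin is the TCP and whose axes are the tool frame's). Camera axes: x right, y down, z forward; pixel columns grow to the right and rows downward; lengths in m; the calibration is good to about 2 mm. A picture is of the moment at which its call begins: read the wrist's pose just before it. calibration takes no time and is no camera call.
- close_job(): hands the job in, once; it reports no verdict.
The state is a dict: "time": time; "joint_positions": joint angles; "qd": joint speeds; "joint_torque": joint torques, N m; "position": TCP position; "tool_rot": TCP orientation; "ft_force": force on the tool from outside, world axes, zero at the start; "torque": the same for the moment, N m; "grip_width": opening from 0.0 (shut) to 1.0 (fully open).
Only numpy, scipy, OpenCV 4.12 (cv2) and the standard library are available. Lean on these libraries where they do the work, as an engineer would, in place of code of your own. Each camera call takes 0.05 s, during which the arm holds its last target. There are 200 camera calls.

### The job

Fit the loose ultrasound-probe holder to the trolley's accessory channel, in the free length beside the holder that is already there. Lift it out of the white storage block, drop its T-foot through the slot of the channel with its cable notch towards the channel's free end (the right-hand end seen from the robot), then bear down on it against its spring washer and turn it a quarter turn clockwise, seen from above, and no further, so that it is clamped upright with its notch square to the front like its neighbour's; let go of it. The channel is only roughly where its brackets are, so find the slot by feel; never push or pull it against the channel with more than about 25 N, and leave everything else on the trolley where it is.

Things in the scene. Friction and masses are not known exactly. Their poses are not given: they have to be found in the camera images.
- holder_mid (a point): Loose probe holder: upright grey plastic cup, outside diameter 54 mm (the width to grip), open on top, a 14 mm wide cable notch down its wall. Point on its axis; wall to grip from 25 mm below to the rim 28 mm above. z up, x out through the notch. Mass 110 to 200 g.
- holder_notch (a point): Middle of the loose holder's cable notch, on the outside of the wall: 27 mm from holder_mid along its x, same height.
- holder_foot (a point): Underside of the loose holder's steel T-foot, on the axis, 47 mm below holder_mid; axes as holder_mid. The foot is a bar 36 mm long along x, 14 mm along y, 7 mm thick, on a 13 mm neck. Corners (+x,-y) and (-x,+y) are rounded, so in the channel it turns clockwise from above; the square ones begin to wedge on the channel's walls at about 94 degrees, and block a counter-clockwise turn half way.
- holder_washer (a point): Underside of the slack sprung steel washer (38 mm across, 4 mm thick) between the cup and the foot: 38 mm below holder_mid, 2 mm above the foot's top face; moves with the cup. The washer gives up to 4.2 mm towards the cup, 4 N to start and 2 N more for each mm, then is solid.
- block: White storage block 180 x 64 x 26 mm, fixed; origin under its centre, x along its length. Two pockets 43 x 21 mm, 14 mm deep, at 45 mm either side along x. The holder stands in one (its x roughly along the block's x), the cable hook in the other, either way round; washer on the block's top, so holder_mid is 64 mm above the trolley. Lift straight up 12 mm to free it.
- channel: Two fixed deck brackets, 100 mm long in x, at y = -135 and +135 mm, carrying an aluminium T-slot channel 340 mm long along y, 44 mm wide, 26 mm high. Origin between the brackets on the trolley; -x is the front, to the robot, -y the free end. The brackets' slotted holes and shims let the channel stand up to 8 mm off centre either way in x, and 4 to 10 mm above the trolley, square: not measured.
- channel_free (a point): Fixed to the brackets: where the slot's centre line and the lips' top should be (30 mm above the trolley) if the channel stood centred and unshimmed, at y = -50 mm; axes as the brackets'. The true slot is parallel, up to 8 mm off in x and 0 to 6 mm higher. Lock the holder anywhere within 70 mm of it along y. A like holder, 63 mm above the lips, is locked at y = +155 mm from it.
- channel_end (a point): Fixed to the brackets too: the same line at the channel's free end, 120 mm to the -y side of channel_free. The slot is 16 mm wide, between lips 5 mm thick; below them 36.8 mm wide, floor 20 mm below the lips' top. Washer on the lips: holder_mid is 38 mm above the lips; foot resting on top of the lips: 47 mm. It turns only when borne down over 3 mm (about 10 N, all 4.2 mm about 13 N); let go when turned, the spring draws the foot up to the lips: 35 mm.
- cable_hook: Bystander: grey two-armed cable hook, 46 mm tall, in the block's other pocket; origin on its axis level with the block's top.
- convex_probe: Bystander: white ultrasound probe lying on the trolley, about 120 x 56 x 26 mm; origin under its middle.
- steel_jar: Bystander: lidded steel dressing jar, 92 mm across, 117 mm tall; origin at the centre of its underside.
- gel_bottle: Bystander: gel bottle, 56 mm across, 170 mm tall; origin at the centre of its underside.
- sharps_bin: Bystander: sharps bin, 122 mm across, 139 mm tall; origin at the centre of its underside.
- tape_roll: Bystander: roll of tape lying flat, 72 mm across, 25 mm tall; origin at the centre of its underside.
- limb_clamp: Bystander: limb electrode clamp lying on the trolley, about 90 x 28 x 35 mm; origin under its middle.

How it is judged:
By the outcome, as a careful person would: the job done as asked, in the order asked, and still so for the second after the job is handed in, with the robot touching nothing.
It also fails if it takes over 72 s, if anything falls off the work surface, if the arm or the gripper's body presses on something with over 40 N, if the wrist force passes 120 N, or if a joint passes its speed limit or range.

## Working session

There is one attempt and no reset: what is moved stays moved. The work goes in short steps, Python scripts to look and compute and a tool call to move; the robot and the scene stay as the last step left them, time stands still between calls to the robot, and variables do not carry over. Pictures are saved under pics/ and viewed, about 8 in all and at most 12, crops included, and the job is handed in when it is done.

Besides the shell and the picture viewer there is one more tool, called after "Emit:" in YAML: its name, and indented under it one key for each argument. play_rows: Moves the arm, as the interface text tells. Shift numbers are shares of 2.5 cm and turn numbers shares of 90 degrees, none past 1 either way. Its arguments: {"type":"object","properties":{"targets":{"type":"array"},"newtons":{"type":"number"}},"required":["targets"]}

```bash
mkdir -p pics; ls
python3 - <<'E'
from bench import *
import cv2
s=get_state(); print(s); print(grip_point_offset)
for n in("scene","top","wrist"):
    print(n,calibration(n)); 
a=get_image("scene");b=get_image("top")
cv2.imwrite("pics/scene.png",a);cv2.imwrite("pics/top.png",b)
E
```

```text
pics
{'time': 0.0, 'joint_positions': array([ 1.36408994,  0.32185373, -0.07011906,  1.45169634,  0.0226525 ,
        1.3707777 , -0.05691362]), 'qd': array([ 1.27344656e-03,  1.64038164e-04,  1.68243646e-03,  7.90863456e-06,
       -9.06300915e-04,  1.12892993e-03,  5.69614876e-04]), 'joint_torque': array([-2.97274537e-04, -4.91290033e+01, -4.03537760e-01, -3.12531495e+01,
       -6.36685244e-02,  4.36752546e-02,  1.94846425e-04]), 'position': array([ 0.14217577, -0.63363015,  0.19223118]), 'tool_rot': array([ 1.04613868,  1.30725913, -1.04428938]), 'ft_force': array([0.11914642, 0.91508182, 0.12373297]), 'torque': array([0.02713324, 0.01890533, 0.0383606 ]), 'grip_width': 1.0001051383134465}
0.0187
scene {'fx': 406.6509828269567, 'fy': 406.6509828269567, 'cx': 255.49697340251097, 'cy': 193.79567264762872, 'rvec': array([ 0.67122973,  2.74798736, -0.95922876]), 'tvec': array([ 0.52105107, -0.18475674,  1.39156767])}
top {'fx': 385.8627860330793, 'fy': 385.8627860330793, 'cx': 253.7857604727092, 'cy': 191.07049558619755, 'rvec': array([ 2.09855336, -2.14408677,  0.18240504]), 'tvec': array([0.03998538, 0.57172495, 0.92968704])}
wrist {'fx': 337.24961810633744, 'fy': 337.24961810633744, 'cx': 258.01473685114786, 'cy': 196.26005122459878, 'hand_eye': array([[-1.18635097e-04, -2.97513694e-01,  9.54717543e-01,
        -1.92632152e-01],
       [-2.00826797e-03, -9.54715554e-01, -2.97513324e-01,
         8.21319033e-02],
       [ 9.99997976e-01, -1.95262419e-03, -4.84224452e-04,
         4.55783416e-04],
       [ 0.00000000e+00,  0.00000000e+00,  0.00000000e+00,
         1.00000000e+00]])}
```

View pics/scene.png

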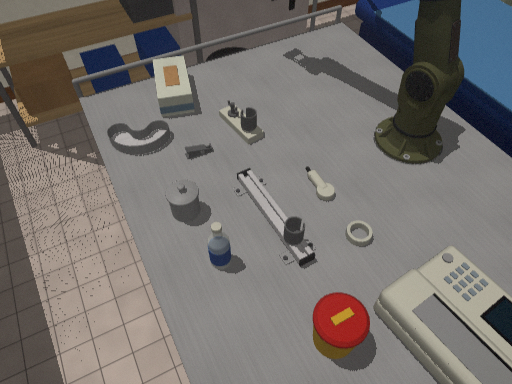

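View pics/top.png

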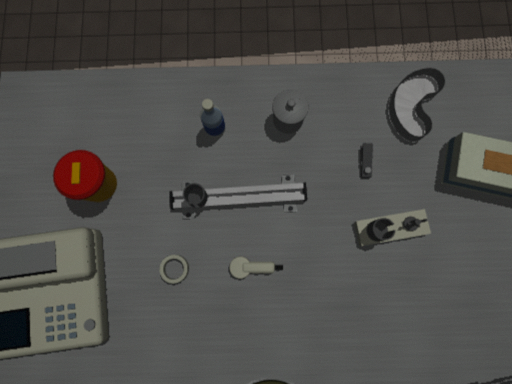

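The arm is out of the top view. The holder is at (381,230) in the top picture, with the hook at (411,224). The channel runs from (172,197) to (305,192), its free end on the right. Next I enlarge both areas.

```bash
cat > h.py <<'E'
import numpy as np, cv2
from scipy.spatial.transform import Rotation as R
from bench import *
def cam(n,s=None):
    c=calibration(n); K=np.array([[c['fx'],0,c['cx']],[0,c['fy'],c['cy']],[0,0,1]])
    if n=="wrist":
        s=s or get_state(); T=np.eye(4);T[:3,:3]=R.from_rotvec(s['tool_rot']).as_matrix();T[:3,3]=s['position']
        M=np.linalg.inv(T@np.array(c['hand_eye']))
    else:
        M=np.eye(4);M[:3,:3]=R.from_rotvec(c['rvec']).as_matrix();M[:3,3]=c['tvec']
    return K,M
def ray(cm,uv,z):
    K,M=cm; d=M[:3,:3].T@np.linalg.solve(K,[uv[0],uv[1],1.]); o=-M[:3,:3].T@M[:3,3]
    return o+d*(z-o[2])/d[2]
def proj(cm,p):
    K,M=cm; q=K@(M[:3,:3]@np.asarray(p)+M[:3,3]); return q[:2]/q[2]
E
python3 - <<'E'
from h import *
b=cv2.imread("pics/top.png"); c=cam("top")
a=cv2.resize(b[165:225,160:320],None,fx=5,fy=5,interpolation=cv2.INTER_CUBIC)
d=cv2.resize(b[200:255,345:445],None,fx=5,fy=5,interpolation=cv2.INTER_CUBIC)
out=np.zeros((300+275,800,3),np.uint8); out[:300]=a; out[300:,:500]=d
cv2.imwrite("pics/crop.png",out)
for uv,z in [((381,230),.092),((411,224),.06),((305,192),.03),((172,197),.03)]: print(uv,ray(c,uv,z))
R0=R.from_rotvec(get_state()['tool_rot']).as_matrix();print(R0)
E
```

```text
(381, 230) [ 0.46385198 -0.27425188  0.092     ]
(411, 224) [ 0.47945618 -0.35947603  0.06      ]
(305, 192) [ 0.57110152 -0.10510936  0.03      ]
(172, 197) [0.56568439 0.24110574 0.03      ]
[[-4.89969531e-04  9.75728382e-01  2.18983752e-01]
 [ 1.64952522e-03  2.18984269e-01 -9.75726995e-01]
 [-9.99998519e-01 -1.16857275e-04 -1.71678420e-03]]
```

View pics/crop.png

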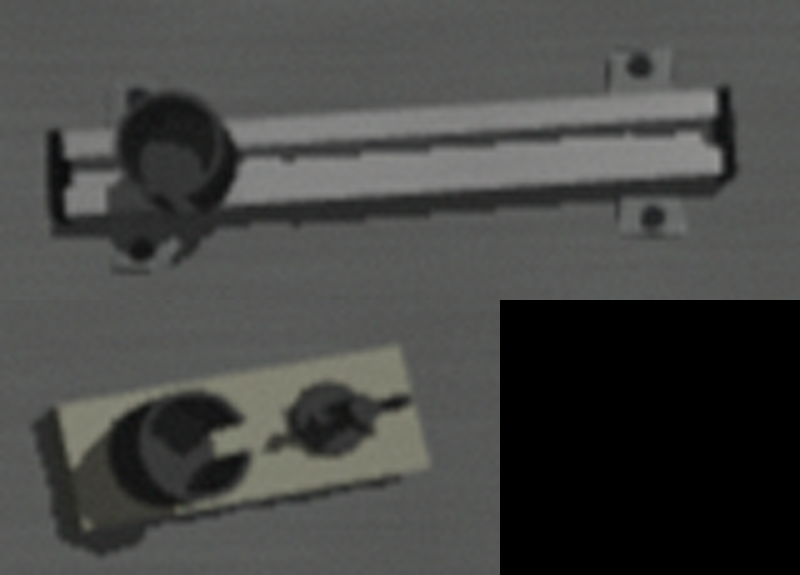

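The crops show the holder's notch facing the hook, which is roughly the channel's free end. The free end is at about (305,192) full-frame, with visible bracket feet on both sides. I'm moving over the holder.

Emit:
play_rows:
  targets:
    - {"claw": 0,"linear": [0,0.79,-0.56],"rotation": [0,0,0]}
    - {"claw": 0,"linear": [0,0.79,-0.56],"rotation": [0,0,0]}
    - {"claw": 0,"linear": [0,0.79,-0.56],"rotation": [0,0,0]}
    - {"claw": 0,"linear": [0,0.79,-0.56],"rotation": [0,0,0]}
    - {"claw": 0,"linear": [0,0.79,-0.56],"rotation": [0,0,0]}
    - {"claw": 0,"linear": [0,0.79,-0.56],"rotation": [0,0,0]}
    - {"claw": 0,"linear": [0,0.79,-0.56],"rotation": [0,0,0]}
    - {"claw": 0,"linear": [0,0.79,-0.56],"rotation": [0,0,0]}
    - {"claw": 0,"linear": [0,0.79,-0.56],"rotation": [0,0,0]}
    - {"claw": 0,"linear": [0,0.79,-0.56],"rotation": [0,0,0]}

```text
time: 0.93
position: [0.3022, -0.4485, 0.1852]
tool_rot: [1.059, 1.313, -1.056]
ft_force: [1.0, 0.8, -0.3]
grip_width: 1.002
```

Emit:
play_rows:
  targets:
    - {"claw": 0,"linear": [0,0,0],"rotation": [-0.079,0,0]}
    - {"claw": 0,"linear": [0,0,0],"rotation": [-0.079,0,0]}
    - {"claw": 0,"linear": [0,0,0],"rotation": [-0.079,0,0]}
    - {"claw": 0,"linear": [0,0,0],"rotation": [-0.079,0,0]}
    - {"claw": 0,"linear": [0,0,0],"rotation": [-0.079,0,0]}
    - {"claw": 0,"linear": [0,0,0],"rotation": [-0.079,0,0]}
    - {"claw": 0,"linear": [0,0,0],"rotation": [-0.079,0,0]}
    - {"claw": 0,"linear": [0,0,0],"rotation": [-0.079,0,0]}
    - {"claw": 0,"linear": [0,0,0],"rotation": [-0.079,0,0]}
    - {"claw": 0,"linear": [0,0,0],"rotation": [-0.079,0,0]}

```text
time: 1.77
position: [0.3081, -0.4377, 0.1809]
tool_rot: [0.099, 1.582, -0.072]
ft_force: [0.5, 0.5, -0.5]
grip_width: 0.996
```

```bash
cat >> h.py <<'E'
def go(x,y,z,yaw=None):
    """print needed shift (tool frame, units of 25 mm) and turn (units of 90 deg) to bring TCP to x,y,z with jaw axis yaw"""
    s=get_state(); A=R.from_rotvec(s['tool_rot']).as_matrix(); d=A.T@(np.array([x,y,z])-s['position'])/.025
    cy=np.degrees(np.arctan2(A[1,2],A[0,2]))
    print("t",round(s['time'],2),"pos",s['position'].round(4),"yaw",cy.round(2),"tilt",A[:,0].round(4),"F",s['ft_force'].round(1),"M",s['torque'].round(2),"w",round(s['grip_width']*87,1))
    if yaw is not None:
        t=np.radians(yaw); B=np.array([[0,np.sin(t),np.cos(t)],[0,-np.cos(t),np.sin(t)],[-1,0,0]])
        w=R.from_matrix(A.T@B).as_rotvec()/(np.pi/2); print("turn",w.round(3))
    print("shift",d.round(3))
E
python3 -c "
from h import *
go(.464,-.274,.19,10)"
```

```text
t 1.77 pos [ 0.3081 -0.4377  0.1809] yaw -6.23 tilt [-0.0117  0.0182 -0.9998] F [ 0.5  0.5 -0.5] M [-0.04 -0.09 -0.03] w 86.7Traceback (most recent call last):
  File "<string>", line 3, in <module>
    go(.464,-.274,.19,10)
    ~~^^^^^^^^^^^^^^^^^^^
  File "h.py", line 24, in go
    w=R.from_matrix(A.T@B).as_rotvec()/(np.pi/2); print("turn",w.round(3))
      ~~~~~~~~~~~~~^^^^^^^
  File "scipy/spatial/transform/_rotation.pyx", line 1143, in scipy.spatial.transform._rotation.Rotation.from_matrix
ValueError: Non-positive determinant (left-handed or null coordinate frame) in rotation matrix 0: [[ 0.99976513 -0.01999523 -0.00835894]
 [-0.01686094 -0.95995519  0.27964575]
 [ 0.01361579  0.27943913  0.96006686]].
```

```bash
sed -i 's/\[0,np.sin(t),np.cos(t)\],\[0,-np.cos(t),np.sin(t)\]/[0,-np.sin(t),np.cos(t)],[0,np.cos(t),np.sin(t)]/' h.py
python3 -c "
from h import *
go(.464,-.274,.2,10)"
```

```text
t 1.77 pos [ 0.3081 -0.4377  0.1809] yaw -6.23 tilt [-0.0117  0.0182 -0.9998] F [ 0.5  0.5 -0.5] M [-0.04 -0.09 -0.03] w 86.7
turn [-0.18  -0.007 -0.012]
shift [-0.716  7.197  5.479]
```

Emit:
play_rows:
  targets:
    - {"claw": 0,"linear": [-0.08,0.74,0.56],"rotation": [0,-0.007,-0.012]}
    - {"claw": 0,"linear": [-0.08,0.74,0.56],"rotation": [0,0,0]}
    - {"claw": 0,"linear": [-0.08,0.74,0.56],"rotation": [0,0,0]}
    - {"claw": 0,"linear": [-0.08,0.74,0.56],"rotation": [0,0,0]}
    - {"claw": 0,"linear": [-0.08,0.74,0.56],"rotation": [0,0,0]}
    - {"claw": 0,"linear": [-0.08,0.74,0.56],"rotation": [0,0,0]}
    - {"claw": 0,"linear": [-0.08,0.74,0.56],"rotation": [0,0,0]}
    - {"claw": 0,"linear": [-0.08,0.74,0.56],"rotation": [0,0,0]}
    - {"claw": 0,"linear": [-0.08,0.74,0.56],"rotation": [0,0,0]}
    - {"claw": 0,"linear": [0,0,0],"rotation": [-0.07,0,0]}

```text
time: 2.6
position: [0.4522, -0.2782, 0.194]
tool_rot: [0.002, 1.579, 0.003]
ft_force: [0.2, 0.9, 0.4]
grip_width: 1.001
```

Emit:
play_rows:
  targets:
    - {"claw": 0,"linear": [0,0,0],"rotation": [-0.06,0,0]}
    - {"claw": 0,"linear": [0,0,0],"rotation": [-0.05,0,0]}
    - {"claw": 0,"linear": [0,0,0],"rotation": [0,0,0]}
    - {"claw": 0,"linear": [0,0,0],"rotation": [0,0,0]}

```text
time: 2.93
position: [0.4531, -0.2747, 0.1925]
tool_rot: [-0.144, 1.576, 0.154]
ft_force: [0.1, 0.3, 0.4]
grip_width: 1.004
```

```bash
python3 -c "
from h import *
go(.464,-.274,.2,10)
i=get_image('wrist'); cv2.imwrite('pics/w1.png',i)
c=cam('wrist'); print(proj(c,(.464,-.274,.092)),proj(c,(.464,-.274,.026)))"
```

```text
t 2.93 pos [ 0.4531 -0.2747  0.1925] yaw 10.85 tilt [-0.0108  0.0054 -0.9999] F [0.1 0.3 0.4] M [-0.05 -0.17 -0.06] w 87.4
turn [ 0.009 -0.006 -0.005]
shift [-0.304 -0.053  0.43 ]
[271.37411534 188.1702815 ] [269.67887428 171.98078957]
```

View pics/w1.png

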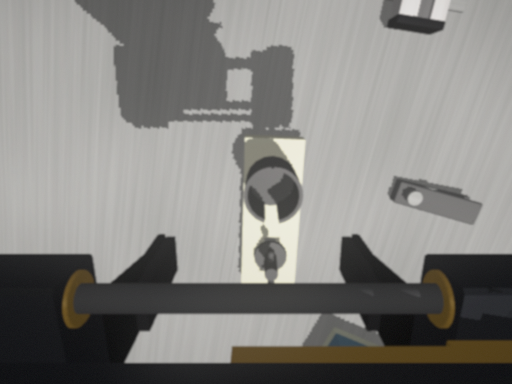

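Wrist view: the rim circle is centred near (273,194), and the block's long edges run from (245,138) to (241,283) and from (305,138) to (294,283). The notch faces down, towards the hook.

```bash
python3 -c "
from h import *
c=cam('wrist')
for uv in [(245,138),(305,138),(241,283),(294,283)]: print(uv,ray(c,uv,.026).round(4))
a,b=ray(c,(305,138),.026),ray(c,(294,283),.026); d=b-a; print('block yaw',np.degrees(np.arctan2(d[1],d[0])))
a,b=ray(c,(245,138),.026),ray(c,(241,283),.026); d=b-a; print('block yaw',np.degrees(np.arctan2(d[1],d[0])))
for uv in [(273,194),(245,194),(302,194),(273,222),(273,205)]: print(uv,ray(c,uv,.092).round(4))
i=cv2.imread('pics/w1.png'); g=cv2.cvtColor(i,cv2.COLOR_BGR2GRAY)
cv2.imwrite('pics/w1c.png',cv2.resize(i[125:295,200:340],None,fx=4,fy=3.5,interpolation=cv2.INTER_CUBIC))
"
```

```text
(245, 138) [ 0.4311 -0.2428  0.026 ]
(305, 138) [ 0.4935 -0.2309  0.026 ]
(241, 283) [ 0.4569 -0.4152  0.026 ]
(294, 283) [ 0.5197 -0.4029  0.026 ]
block yaw -81.32918060986214
block yaw -81.50763041487049
(273, 194) [ 0.4665 -0.2791  0.092 ]
(245, 194) [ 0.4416 -0.2839  0.092 ]
(302, 194) [ 0.4924 -0.2741  0.092 ]
(273, 222) [ 0.4719 -0.3058  0.092 ]
(273, 205) [ 0.4686 -0.2894  0.092 ]
```

View pics/w1c.png

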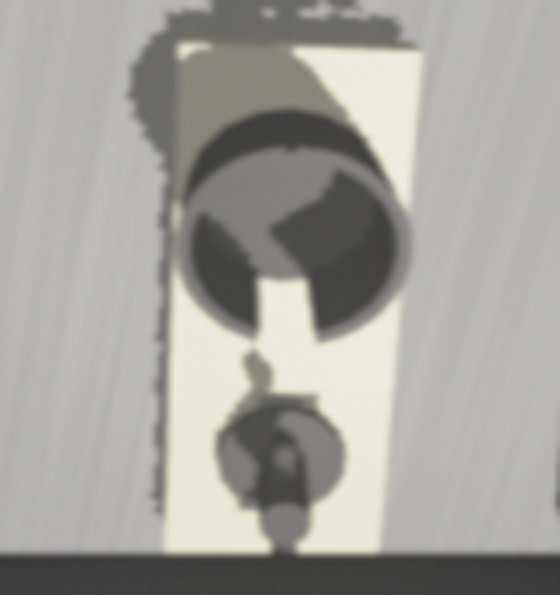

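```bash
python3 -c "
from h import *
c=cam('wrist')
C=ray(c,(273.75,196),.092);N=ray(c,(271.9,222.4),.092);d=N-C;print(C,np.linalg.norm(d),np.degrees(np.arctan2(d[1],d[0])))
go(C[0],C[1],.12,8)
print(proj(c,get_state()['position']))"
```

```text
[ 0.46757954 -0.28083481  0.092     ] 0.025737723219036748 -82.33568263438637
t 2.98 pos [ 0.453  -0.2748  0.1925] yaw 10.84 tilt [-0.011   0.0054 -0.9999] F [ 0.  -0.4 -0.8] M [-0.01 -0.14 -0.01] w 87.0
turn [ 0.032 -0.006 -0.005]
shift [ 2.891 -0.369  0.556]
[258.19977188 229.6517865 ]
```

Emit:
play_rows:
  targets:
    - {"claw": 0,"linear": [0,-0.37,0.56],"rotation": [0.032,-0.006,-0.005]}
    - {"claw": 0,"linear": [0.7,0,0],"rotation": [0,0,0]}
    - {"claw": 0,"linear": [0.7,0,0],"rotation": [0,0,0]}
    - {"claw": 0,"linear": [0.7,0,0],"rotation": [0,0,0]}
    - {"claw": 0,"linear": [0.7,0,0],"rotation": [0,0,0]}
    - {"claw": 0,"linear": [0,0,0],"rotation": [0,0,0]}

```text
time: 3.48
position: [0.4686, -0.2843, 0.1206]
tool_rot: [-0.097, 1.567, 0.091]
ft_force: [-1.3, 0.1, -0.7]
grip_width: 1.001
```

```bash
python3 -c "
from h import *
go(.4676,-.2808,.05,8)"
```

```text
t 3.48 pos [ 0.4686 -0.2843  0.1206] yaw 6.88 tilt [ 0.0019 -0.0037 -1.    ] F [-1.3  0.1 -0.7] M [ 0.03 -0.1  -0.04] w 87.1
turn [-0.012  0.001  0.002]
shift [ 2.825  0.155 -0.028]
```

Emit:
play_rows:
  newtons: 40
  targets:
    - {"claw": 0,"linear": [0.57,0.08,-0.01],"rotation": [-0.012,0,0]}
    - {"claw": 0,"linear": [0.57,0.05,0],"rotation": [0,0,0]}
    - {"claw": 0,"linear": [0.57,0,0],"rotation": [0,0,0]}
    - {"claw": 0,"linear": [0.57,0,0],"rotation": [0,0,0]}
    - {"claw": 0,"linear": [0.52,0,0],"rotation": [0,0,0]}
    - {"claw": 0,"linear": [0,0,0],"rotation": [0,0,0]}

```text
time: 3.98
position: [0.4686, -0.2844, 0.0521]
tool_rot: [-0.105, 1.565, 0.095]
ft_force: [-0.7, 0.0, 0.7]
grip_width: 1.002
```

```bash
python3 -c "
from h import *
go(.4676,-.2808,.05,8)"
```

```text
t 3.98 pos [ 0.4686 -0.2844  0.0521] yaw 7.3 tilt [ 0.0042 -0.0064 -1.    ] F [-0.7  0.   0.7] M [ 0.06 -0.07 -0.04] w 87.2
turn [-0.008  0.002  0.004]
shift [ 0.082  0.15  -0.021]
```

Emit:
play_rows:
  newtons: 40
  targets:
    - {"claw": 0.1,"linear": [0.08,0.2,-0.02],"rotation": [-0.008,0.002,0.004]}
    - {"claw": 0.3,"linear": [0,0.1,0],"rotation": [0,0,0]}
    - {"claw": 0.35,"linear": [0,0,0],"rotation": [0,0,0]}
    - {"claw": 0.4,"linear": [0,0,0],"rotation": [0,0,0]}
    - {"claw": 0.5,"linear": [0,0,0],"rotation": [0,0,0]}
    - {"claw": 1,"linear": [0,0,0],"rotation": [0,0,0]}
    - {"claw": 1,"linear": [0,0,0],"rotation": [0,0,0]}
    - {"claw": 1,"linear": [0,0,0],"rotation": [0,0,0]}

```text
time: 4.65
position: [0.4692, -0.2784, 0.0554]
tool_rot: [-0.112, 1.564, 0.105]
ft_force: [0.6, 0.7, -1.8]
grip_width: 0.616
```

```bash
python3 -c "
from h import *
go(.4676,-.2808,.11,7)"
```

```text
t 4.65 pos [ 0.4692 -0.2784  0.0554] yaw 7.9 tilt [ 0.0044 -0.0042 -1.    ] F [ 0.6  0.7 -1.8] M [-0.   -0.13 -0.03] w 53.6
turn [0.01  0.002 0.003]
shift [-2.185 -0.095 -0.067]
```

Emit:
play_rows:
  newtons: 40
  targets:
    - {"claw": 1,"linear": [-0.3,0,0],"rotation": [0,0,0]}
    - {"claw": 1,"linear": [-0.4,0,0],"rotation": [0,0,0]}
    - {"claw": 1,"linear": [-0.5,0,0],"rotation": [0,0,0]}
    - {"claw": 1,"linear": [-0.6,0,0],"rotation": [0,0.002,0.003]}
    - {"claw": 1,"linear": [-0.6,0,0],"rotation": [0,0,0]}
    - {"claw": 1,"linear": [-0.6,0,0],"rotation": [0,0,0]}
    - {"claw": 1,"linear": [-0.6,0,0],"rotation": [0,0,0]}
    - {"claw": 1,"linear": [-0.4,0,0],"rotation": [0,0,0]}
    - {"claw": 1,"linear": [0,0,0],"rotation": [0,0,0]}

```text
time: 5.4
position: [0.4682, -0.2772, 0.164]
tool_rot: [-0.107, 1.568, 0.11]
ft_force: [0.6, -0.8, -1.8]
grip_width: 0.61
```

```bash
python3 -c "
from h import *
c=cam('top'); cal=[]
# bracket/channel points from top crop (crop origin 160,165, x5)
for n,uv,z in [('free end lip top far',(716,90),.034),('free end near',(716,175),.034),('slot free',(716,120),.034),('slot left',(250,153),.034),('bolt far R',(640,65),.003),('bolt near R',(653,217),.003),('bolt near L',(141,249),.003),('bolt far L',(138,97),.003)]:
    print(n,ray(c,(160+uv[0]/5,165+uv[1]/5),z).round(4))
go(.55,-.03,.2,0)
i=get_image('wrist'); cv2.imwrite('pics/w2.png',i)
"
```

```text
free end lip top far [ 0.5942 -0.101   0.034 ]
free end near [ 0.5495 -0.099   0.034 ]
slot free [ 0.5784 -0.1003  0.034 ]
slot left [0.5665 0.1416 0.034 ]
bolt far R [ 0.6152 -0.0646  0.003 ]
bolt near R [ 0.5326 -0.0685  0.003 ]
bolt near L [0.5215 0.2032 0.003 ]
bolt far L [0.6038 0.2057 0.003 ]
t 5.4 pos [ 0.4682 -0.2772  0.164 ] yaw 7.94 tilt [-4.0e-04  1.8e-03 -1.0e+00] F [ 0.6 -0.8 -1.8] M [-0.02 -0.15  0.  ] w 53.1
turn [ 0.088 -0.    -0.001]
shift [-1.424  9.345  4.606]
```

View pics/w2.png

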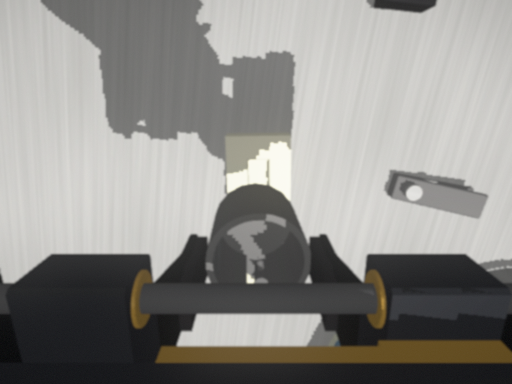

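The held cup is upright between the fingers, with a sliver of the notch visible at (250,278). Next I move it over the channel and check the notch angle.

```bash
python3 -c "
from h import *
go(.572,-.01,.19,2.5)
i=cv2.imread('pics/w2.png'); g=i.max(2)
for r in range(262,286,2): print(r,g[r,232:284:2])
c=cam('wrist'); p=get_state()['position']
for z in(.0366,-.016,): 
  for a in (-90,-86,-94,-98): 
    t=np.radians(7.9+a); print(z,a,proj(c,p+[.027*np.cos(t),.027*np.sin(t),z]).round(1), proj(c,p+[0,0,z]).round(1))
"
```

```text
t 5.45 pos [ 0.4679 -0.2771  0.1631] yaw 7.94 tilt [-0.0011  0.0022 -1.    ] F [ 0.1 -1.  -2.4] M [-0.   -0.13 -0.02] w 53.4
turn [ 0.06  -0.001 -0.001]
shift [-1.057 10.007  5.599]
262 [ 66  66  67  68  65  66  68 101 137 133 100  73  83 116 128 111  72  66
  66  67  65  66  65  66  67  66]
264 [ 67  66  66  65  66  67  66 101 136 138 123  89  76 113 130 115  75  65
  65  66  65  66  65  65  66  65]
266 [ 66  65  66  66  67  67  66 101 135 139 138 110  66  84 104 108  79  67
  65  65  66  65  68  65  64  65]
268 [ 64  65  65  66  66  68  66 101 135 139 139 110  66  75  79  89  74  66
  66  66  67  66  65  66  65  65]
270 [ 67  66  65  66  67  66  66 101 135 139 137 104  66  70  72  71  66  65
  67  65  66  66  65  65  66  65]
272 [ 65  65  65  66  65  66  68 110 141 137 125  83  66  67  65  66  64  66
  66  65  66  66  65  65  64  64]
274 [ 65  67  66  66  65  66  68 148 205 153 100  73  65  66  66  66  65  65
  65  65  66  66  66  64  65  67]
276 [ 64  66  65  64  64  66  67 161 242 209 131  93  65  68  72  73  67  64
  64  65  67  64  65  67  65  64]
278 [ 66  66  67  66  66  66  67 160 244 232 195 132  81 105 116 119 102  77
  65  65  66  66  65  66  65  64]
280 [ 66  66  65  66  65  68  67 160 245 247 245 184 121 136 138 138 136 119
  76  65  66  66  65  65  66  65]
282 [ 64  62  62  63  62  63  64 138 226 231 227 155 118 119 119 119 119 114
  81  63  63  63  63  63  62  62]
284 [59 57 59 58 58 58 59 68 83 82 81 65 65 64 64 63 63 63 58 58 57 58 56 57
 57 57]
0.0366 -90 [258.2 302.7] [258.1 257.4]
0.0366 -86 [261.7 302.6] [258.1 257.4]
0.0366 -94 [254.7 302.6] [258.1 257.4]
0.0366 -98 [251.2 302.3] [258.1 257.4]
-0.016 -90 [258.2 257. ] [258.2 220.2]
-0.016 -86 [260.9 256.9] [258.2 220.2]
-0.016 -94 [255.5 256.9] [258.2 220.2]
-0.016 -98 [252.7 256.7] [258.2 220.2]
```

Emit:
play_rows:
  targets:
    - {"claw": 1,"linear": [-0.11,0.8,0.43],"rotation": [0.02,0,0]}
    - {"claw": 1,"linear": [-0.11,0.8,0.43],"rotation": [0.02,0,0]}
    - {"claw": 1,"linear": [-0.11,0.8,0.43],"rotation": [0.02,0,0]}
    - {"claw": 1,"linear": [-0.11,0.8,0.43],"rotation": [0,0,0]}
    - {"claw": 1,"linear": [-0.11,0.8,0.43],"rotation": [0,0,0]}
    - {"claw": 1,"linear": [-0.11,0.8,0.43],"rotation": [0,0,0]}
    - {"claw": 1,"linear": [-0.11,0.8,0.43],"rotation": [0,0,0]}
    - {"claw": 1,"linear": [-0.11,0.8,0.43],"rotation": [0,0,0]}
    - {"claw": 1,"linear": [-0.11,0.8,0.43],"rotation": [0,0,0]}
    - {"claw": 1,"linear": [-0.11,0.8,0.43],"rotation": [0,0,0]}

```text
time: 6.28
position: [0.5587, -0.07, 0.181]
tool_rot: [-0.016, 1.589, 0.023]
ft_force: [-0.4, -0.3, -2.1]
grip_width: 0.61
```

Emit:
play_rows:
  targets:
    - {"claw": 1,"linear": [0,0.8,0.43],"rotation": [0,0,0]}
    - {"claw": 1,"linear": [0,0.6,0.3],"rotation": [0,0,0]}
    - {"claw": 1,"linear": [0,0.3,0.15],"rotation": [0,0,0]}
    - {"claw": 1,"linear": [0,0,0],"rotation": [0,0,0]}
    - {"claw": 1,"linear": [0,0,0],"rotation": [0,0,0]}

```text
time: 6.7
position: [0.5792, -0.0178, 0.1765]
tool_rot: [-0.02, 1.594, 0.034]
ft_force: [0.6, -0.6, -1.4]
grip_width: 0.612
```

```bash
python3 -c "
from h import *
go(.572,-.01,.19,2.5)
i=get_image('wrist'); cv2.imwrite('pics/w3.png',i)
"
```

```text
t 6.7 pos [ 0.5792 -0.0178  0.1765] yaw 1.96 tilt [-0.024   0.0088 -0.9997] F [ 0.6 -0.6 -1.4] M [-0.06 -0.17  0.06] w 53.3
turn [-0.006 -0.015 -0.006]
shift [-0.53   0.326 -0.289]
```

View pics/w3.png

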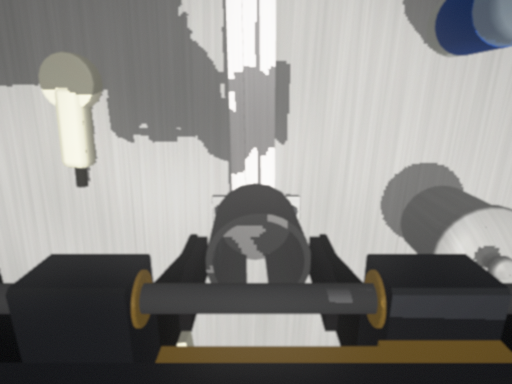

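The channel runs vertically at columns 226–278, with the slot dark at about 245–260. I'll get the edges numerically.

```bash
python3 -c "
from h import *
i=cv2.imread('pics/w3.png'); g=i.max(2).astype(int)
np.set_printoptions(linewidth=250)
for r in [5,20,40,170,178,184]: print(r,g[r-1:r+2,220:286].mean(0).astype(int))
"
```

```text
5 [207 200 175 142 139 180 230 245 248 248 248 249 249 249 249 250 250 250 250 250 248 242 241 247 250 250 250 250 250 250 250 250 250 250 251 249 233 196 188 223 244 249 250 250 250 250 250 250 250 250 250 249 249 249 247 237 220 206 203 202 202 204
 205 204 204 204]
20 [209 210 202 175 145 159 216 243 249 249 249 249 250 250 250 250 250 250 250 251 249 245 245 249 250 251 250 250 250 250 251 251 251 250 250 246 230 194 184 215 241 249 251 251 251 251 251 251 251 251 251 250 250 250 249 239 220 206 203 204 204 205
 206 205 205 206]
40 [210 203 178 145 129 136 176 229 248 250 250 250 250 250 250 250 251 250 250 251 251 249 246 245 250 251 251 251 250 251 251 251 251 249 235 198 176 173 183 217 242 250 251 251 251 251 251 251 251 251 251 251 251 251 249 238 218 205 204 204 205 206
 206 206 207 207]
170 [214 217 217 217 217 218 217 206 178 145 134 142 152 155 155 157 159 162 164 165 164 165 174 193 215 238 249 251 250 250 250 251 251 251 251 251 250 233 188 170 206 240 250 252 252 251 251 251 251 251 251 251 250 249 244 231 223 221 220 219 219 218
 217 215 214 214]
178 [214 216 217 218 218 218 216 206 177 146 154 204 238 247 249 249 250 250 251 250 250 251 250 249 246 244 247 250 250 250 250 251 251 251 251 251 250 234 187 170 207 240 250 252 252 251 251 252 252 251 251 251 250 249 243 230 222 220 220 219 218 216
 214 214 212 213]
184 [214 216 217 217 218 218 218 213 198 171 157 193 234 246 248 249 249 250 250 249 246 242 234 228 221 210 199 190 183 176 170 164 157 145 136 136 137 128 114 116 138 169 191 203 210 216 220 224 228 236 244 248 250 249 241 227 220 220 220 218 217 215
 213 213 212 212]
```

```bash
python3 -c "
from h import *
c=cam('wrist')
for z in (.030,.036):
  P=np.array([ray(c,uv,z) for uv in [(250.3,5),(250.75,20),(250.95,40),(252.5,178)]]); print(P.round(4))
  f=np.polyfit(P[:,1],P[:,0],1); print('yaw',-np.degrees(np.arctan(f[0])),'x at 0:',f[1], 'width',ray(c,(274.5,178),z)-ray(c,(230.5,178),z),ray(c,(275.8,20),z)-ray(c,(225.7,20),z))
i=cv2.imread('pics/w3.png').max(2)
for r in range(262,284,3): print(r,i[r,240:276:2])
p=get_state()['position']; A=R.from_rotvec(get_state()['tool_rot']).as_matrix()
for a in(0,-4): print(proj(c,p+A@[-.009,-.027*np.cos(np.radians(a)),.027*np.sin(np.radians(a))]))
"
```

```text
[[ 0.5635  0.1386  0.03  ]
 [ 0.5643  0.1264  0.03  ]
 [ 0.5649  0.1098  0.03  ]
 [ 0.5698 -0.0212  0.03  ]]
yaw 2.200776319496244 x at 0: 0.5690114206027235 width [0.04558542 0.0017042  0.        ] [0.045602   0.00122855 0.        ]
[[ 0.5638  0.1372  0.036 ]
 [ 0.5645  0.1253  0.036 ]
 [ 0.5651  0.1089  0.036 ]
 [ 0.57   -0.0197  0.036 ]]
yaw 2.200776319496329 x at 0: 0.5692663431653372 width [0.04478047 0.0016741  0.        ] [0.04479676 0.00120686 0.        ]
262 [ 68  69  68 143 207 209 207 210 213 210 206 206 193 104  66  68  67  68]
265 [ 68  67  69 142 206 210 207 210 212 210 205 207 197 122  69  66  68  67]
268 [ 68  67  69 142 205 208 207 210 211 210 205 205 201 139  69  67  67  67]
271 [ 68  68  68 141 206 209 207 209 210 209 206 205 206 160  72  68  68  67]
274 [ 67  69  68 127 202 209 208 209 210 208 206 204 206 170  84  67  67  68]
277 [ 67  68  69 127 201 210 206 210 209 207 204 205 204 185  97  66  68  68]
280 [ 68  69  68 128 202 209 207 211 211 207 204 203 203 193 111  68  68  66]
283 [ 60  61  61  86 120 122 122 123 123 121 120 120 120 115  80  60  61  61]
[258.19546271 275.99146719]
[255.13593928 275.90224651]
```

```bash
python3 -c "
from h import *
c=cam('wrist'); s=get_state();p=s['position']; A=R.from_rotvec(s['tool_rot']).as_matrix()
i=cv2.imread('pics/w3.png').max(2)
print(180,i[180:260,262])
for e in(-.004,-.002,0,.002):
  print(e,[proj(c,p+A@[x,e+r,.002]).round(1)[1] for x,r in((-.0366,.027),(-.0366,.0235),(.0164,.027))])
go(.5688,.0,.1,3.8)
"
```

```text
180 [251 251 250 243 201 130  87  83  84  83  83  82  82  82  83  81  81  82
  80  81  81  79  80  79  77  79  77  78  77  77  77  76  78  80  84  86
  87  85  85  85  84  84  85  85  87 100 115 124 134 143 147 140 126 110
  92  82  81  83  82  81  81  81  81  81  79  80  81  80  81  80  81  85
  97 112 120 129 138 149 169 195]
-0.004 [np.float64(215.6), np.float64(222.2), np.float64(186.6)]
-0.002 [np.float64(211.8), np.float64(218.5), np.float64(183.6)]
0 [np.float64(208.0), np.float64(214.7), np.float64(180.6)]
0.002 [np.float64(204.1), np.float64(210.9), np.float64(177.6)]
t 6.75 pos [ 0.579  -0.0181  0.1764] yaw 1.92 tilt [-0.0242  0.0089 -0.9997] F [ 0.   0.1 -2.1] M [-0.09 -0.14 -0.01] w 53.3
turn [-0.021 -0.015 -0.006]
shift [ 3.072  0.706 -0.311]
```

Emit:
play_rows:
  targets:
    - {"claw": 1,"linear": [0,0.4,-0.16],"rotation": [-0.021,-0.015,-0.006]}
    - {"claw": 1,"linear": [0,0.3,-0.15],"rotation": [0,0,0]}
    - {"claw": 1,"linear": [0,0,0],"rotation": [0,0,0]}
    - {"claw": 1,"linear": [0.6,0,0],"rotation": [0,0,0]}
    - {"claw": 1,"linear": [0.6,0,0],"rotation": [0,0,0]}
    - {"claw": 1,"linear": [0.6,0,0],"rotation": [0,0,0]}
    - {"claw": 1,"linear": [0.6,0,0],"rotation": [0,0,0]}
    - {"claw": 1,"linear": [0.4,0,0],"rotation": [0,0,0]}
    - {"claw": 1,"linear": [0,0,0],"rotation": [0,0,0]}

```text
time: 7.5
position: [0.5695, -0.0151, 0.1047]
tool_rot: [-0.042, 1.571, 0.03]
ft_force: [-0.8, -0.3, -1.9]
grip_width: 0.612
```

```bash
python3 -c "
from h import *
go(.569,.0,.08,3.8)
"
```

```text
t 7.5 pos [ 0.5695 -0.0151  0.1047] yaw 2.62 tilt [-1.0e-04 -7.7e-03 -1.0e+00] F [-0.8 -0.3 -1.9] M [-0.01 -0.05 -0.01] w 53.3
turn [-0.013 -0.     0.005]
shift [0.985 0.613 0.007]
```

Emit:
play_rows:
  targets:
    - {"claw": 1,"linear": [0.3,0,0],"rotation": [-0.013,0,0.005]}
    - {"claw": 1,"linear": [0.3,0,0],"rotation": [0,0,0]}
    - {"claw": 1,"linear": [0.2,0,0],"rotation": [0,0,0]}
    - {"claw": 1,"linear": [0,0,0],"rotation": [0,0,0]}

```text
time: 7.83
position: [0.5706, -0.0175, 0.0843]
tool_rot: [-0.051, 1.569, 0.051]
ft_force: [0.1, 0.4, -2.3]
grip_width: 0.614
```

```bash
python3 -c "
from h import *
go(.5697,-.015,.075,3.8)
c=cam('wrist')
i=get_image('wrist'); cv2.imwrite('pics/w4.png',i); g=i.max(2).astype(int)
np.set_printoptions(linewidth=280)
for r in [5,30,60,160,175]: print(r,g[r-1:r+2,210:300].mean(0).astype(int))
"
```

```text
t 7.83 pos [ 0.5706 -0.0175  0.0843] yaw 3.71 tilt [ 9.e-04  1.e-04 -1.e+00] F [ 0.1  0.4 -2.3] M [-0.01 -0.09  0.07] w 53.4
turn [-0.001  0.001 -0.   ]
shift [ 0.372  0.103 -0.031]
5 [207 206 206 206 207 208 209 210 211 204 179 146 131 131 130 131 145 189 235 248 250 250 250 250 250 250 250 250 251 251 251 251 251 250 251 251 251 251 250 248 248 250 251 251 251 251 250 250 251 251 251 251 252 251 249 236 203 181 178 177 176 175 176 186 218 241 249 251 251
 251 251 251 251 251 251 251 251 252 251 251 251 250 250 250 250 249 241 224 208 205]
30 [208 208 208 209 210 210 211 213 213 205 180 148 133 133 132 132 141 180 233 249 251 251 251 251 251 251 251 251 251 252 252 252 251 251 251 251 252 252 251 250 250 251 252 252 252 251 251 251 252 252 252 252 252 251 250 238 205 181 178 178 177 176 184 214 240 250 252 252 252
 252 252 252 252 252 251 252 252 252 252 252 252 252 252 252 251 241 221 207 207 209]
60 [209 209 210 211 211 212 212 214 215 215 207 180 148 133 133 133 141 182 235 251 252 252 252 252 251 251 251 252 252 252 252 252 251 251 251 252 252 252 250 250 252 253 253 253 252 252
[... 212 characters left out ...]
126 125 127 127 128 126 125 124 125 125 128 138 149 154 155 155 156 156 156 157 157 158 157 157 155 155 155 156 156 156 154 155 158 159 159 158 157 156 158 158 158 156 156 156 156 156 156 156 156 154 154 152 152 152 155 157 158 158 158 156 156 155
 156 157 156 157 157 156 156 155 155 148 138 132 130 129 128 128 127 128 128 127 126]
175 [124 124 124 124 125 126 126 126 126 126 127 127 126 124 124 125 125 129 137 147 152 154 153 154 155 155 156 157 157 156 156 154 155 156 155 155 153 152 153 156 156 156 155 155 155 157 157 157 156 156 156 156 156 155 155 154 151 151 149 150 153 156 157 158 158 156 155 155 156
 156 156 156 155 155 154 154 157 171 198 217 221 220 219 219 219 218 214 205 190 167]
```

View pics/w4.png

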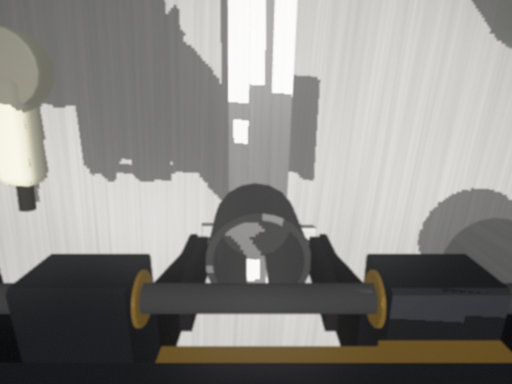

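```bash
python3 -c "
from h import *
c=cam('wrist')
for z in (.030,.036):
  P=np.array([ray(c,uv,z) for uv in [(261.8,5),(261.4,30),(260.5,60),(258.6,160),(258.2,175)]])
  f=np.polyfit(P[:,1],P[:,0],1); print('yaw',-np.degrees(np.arctan(f[0])),'x at -.0205:',np.polyval(f,-.0205),P[:,1].round(3),'resid',(P[:,0]-np.polyval(f,P[:,1])).round(4), 'width',ray(c,(296,5),z)-ray(c,(227.3,5),z))
"
```

```text
yaw 2.432862051532413 x at -.0205: 0.5707915075950415 [0.118 0.103 0.084 0.015 0.004] resid [-0.      0.0001 -0.0001  0.     -0.    ] width [4.47759577e-02 2.82705283e-03 2.77555756e-17]
yaw 2.432862051532568 x at -.0205: 0.5707499428923579 [0.116 0.102 0.084 0.016 0.005] resid [-0.      0.0001 -0.0001  0.     -0.    ] width [ 4.36901654e-02  2.75849837e-03 -5.55111512e-17]
```

Emit:
play_rows:
  targets:
    - {"claw": 1,"linear": [0.2,0,0],"rotation": [0,0,0]}
    - {"claw": 1,"linear": [0.12,0,0],"rotation": [0,0,0]}
    - {"claw": 1,"linear": [0,0,0],"rotation": [0,0,0]}
    - {"claw": 1,"linear": [0.08,0,0],"rotation": [0,0,0]}
    - {"claw": 1,"linear": [0.08,0,0],"rotation": [0,0,0]}

```text
time: 8.3
position: [0.5726, -0.0168, 0.0737]
tool_rot: [-0.052, 1.565, 0.051]
ft_force: [0.4, -0.5, -1.7]
grip_width: 0.611
```

```bash
python3 -c "
from h import *
go(.5706,-.0175,.072,3.8)
"
```

```text
t 8.3 pos [ 0.5726 -0.0168  0.0737] yaw 3.75 tilt [ 5.e-03 -3.e-04 -1.e+00] F [ 0.4 -0.5 -1.7] M [ 0.03 -0.12  0.  ] w 53.1
turn [-0.001  0.003  0.   ]
shift [ 0.066 -0.021 -0.08 ]
```

Emit:
play_rows:
  targets:
    - {"claw": 1,"linear": [0,0,-0.08],"rotation": [0,0.003,0]}
    - {"claw": 1,"linear": [0,0,0],"rotation": [0,0,0]}
    - {"claw": 1,"linear": [0,0,0],"rotation": [0,0,0]}

```text
time: 8.55
position: [0.5702, -0.0168, 0.0734]
tool_rot: [-0.052, 1.571, 0.051]
ft_force: [-0.2, 0.4, -1.6]
grip_width: 0.615
```

```bash
python3 -c "
from h import *
go(.5706,-.0175,.068,3.8)
"
```

```text
t 8.55 pos [ 0.5702 -0.0168  0.0734] yaw 3.77 tilt [-5.e-04 -6.e-04 -1.e+00] F [-0.2  0.4 -1.6] M [-0.04 -0.08 -0.06] w 53.5
turn [-0. -0.  0.]
shift [ 0.216 -0.029  0.014]
```

Well aligned. Descending gently.

Emit:
play_rows:
  targets:
    - {"claw": 1,"linear": [0.07,0,0.01],"rotation": [0,0,0]}
    - {"claw": 1,"linear": [0.07,0,0],"rotation": [0,0.001,0]}

```text
time: 8.72
position: [0.5709, -0.0168, 0.0703]
tool_rot: [-0.052, 1.571, 0.051]
ft_force: [-0.3, -0.1, -1.8]
grip_width: 0.608
```

Emit:
play_rows:
  targets:
    - {"claw": 1,"linear": [0.07,0,-0.02],"rotation": [0,0.001,0]}

```text
time: 8.8
position: [0.571, -0.017, 0.0692]
tool_rot: [-0.053, 1.572, 0.05]
ft_force: [-2.8, -0.7, 10.4]
grip_width: 0.606
```

Emit:
play_rows:
  targets:
    - {"claw": 1,"linear": [0.05,0,-0.01],"rotation": [0,0.001,0]}

```text
time: 8.88
position: [0.5716, -0.0171, 0.0692]
tool_rot: [-0.053, 1.572, 0.05]
ft_force: [1.1, 0.4, -1.0]
grip_width: 0.61
```

```bash
python3 -c "
from h import *
go(.5706,-.0175,.066,3.8)
"
```

```text
t 8.88 pos [ 0.5716 -0.0171  0.0692] yaw 3.76 tilt [-0.0017 -0.0021 -1.    ] F [ 1.1  0.4 -1. ] M [ 0.09 -0.4  -0.  ] w 53.1
turn [-0.    -0.001  0.001]
shift [ 0.126 -0.015 -0.04 ]
```

Emit:
play_rows:
  targets:
    - {"claw": 1,"linear": [0.03,0,-0.04],"rotation": [0,-0.001,0.001]}

```text
time: 8.97
position: [0.5717, -0.017, 0.0689]
tool_rot: [-0.052, 1.568, 0.051]
ft_force: [2.1, -0.5, -0.6]
grip_width: 0.613
```

Emit:
play_rows:
  targets:
    - {"claw": 1,"linear": [0.06,0,-0.02],"rotation": [0,0,0]}

```text
time: 9.05
position: [0.572, -0.017, 0.0679]
tool_rot: [-0.052, 1.566, 0.051]
ft_force: [1.3, -0.2, -1.3]
grip_width: 0.614
```

```bash
python3 -c "
from h import *
go(.5706,-.0175,.066,3.8)
"
```

```text
t 9.05 pos [ 0.572  -0.017   0.0679] yaw 3.76 tilt [ 3.8e-03 -2.0e-04 -1.0e+00] F [ 1.3 -0.2 -1.3] M [-0.03 -0.4  -0.04] w 53.4
turn [-0.     0.002  0.   ]
shift [ 0.074 -0.015 -0.057]
```

Emit:
play_rows:
  targets:
    - {"claw": 1,"linear": [0.06,0,-0.01],"rotation": [0,0.002,0]}

```text
time: 9.13
position: [0.5721, -0.0171, 0.0664]
tool_rot: [-0.052, 1.568, 0.051]
ft_force: [1.0, 0.1, -1.1]
grip_width: 0.611
```

Emit:
play_rows:
  targets:
    - {"claw": 1,"linear": [0.06,0,0],"rotation": [0,0,0]}

```text
time: 9.22
position: [0.5721, -0.0171, 0.0646]
tool_rot: [-0.052, 1.568, 0.051]
ft_force: [-0.2, 0.7, -1.4]
grip_width: 0.613
```

```bash
python3 -c "
from h import *
go(.5716,-.0175,.062,3.8)
"
```

```text
t 9.22 pos [ 0.5721 -0.0171  0.0646] yaw 3.75 tilt [ 1.7e-03 -4.0e-04 -1.0e+00] F [-0.2  0.7 -1.4] M [-0.02 -0.3  -0.07] w 53.3
turn [-0.001  0.001  0.   ]
shift [ 0.105 -0.014 -0.022]
```

Emit:
play_rows:
  targets:
    - {"claw": 1,"linear": [0.06,0,-0.01],"rotation": [0,0.001,0]}
    - {"claw": 1,"linear": [0.05,0,0],"rotation": [0,0,0]}

```text
time: 9.38
position: [0.5721, -0.0171, 0.0613]
tool_rot: [-0.051, 1.57, 0.051]
ft_force: [-0.6, -0.5, 2.2]
grip_width: 0.611
```

Emit:
play_rows:
  targets:
    - {"claw": 1,"linear": [0.05,0,0],"rotation": [0,0.001,0]}

```text
time: 9.47
position: [0.5722, -0.0171, 0.0604]
tool_rot: [-0.052, 1.571, 0.051]
ft_force: [-1.1, 0.2, 5.4]
grip_width: 0.61
```

Emit:
play_rows:
  targets:
    - {"claw": 1,"linear": [0.05,0,0],"rotation": [0,0,0]}

```text
time: 9.55
position: [0.5721, -0.0171, 0.0597]
tool_rot: [-0.052, 1.572, 0.051]
ft_force: [-1.4, -0.5, 6.2]
grip_width: 0.614
```

```bash
python3 -c "
from h import *
go(.5716,-.0175,.058,3.8)
"
```

```text
t 9.55 pos [ 0.5721 -0.0171  0.0597] yaw 3.74 tilt [-1.5e-03 -8.0e-04 -1.0e+00] F [-1.4 -0.5  6.2] M [-0.02  0.26 -0.05] w 53.4
turn [-0.001 -0.001  0.   ]
shift [ 0.067 -0.015 -0.023]
```

Emit:
play_rows:
  targets:
    - {"claw": 1,"linear": [0.07,0,0],"rotation": [0,-0.001,0]}

```text
time: 9.63
position: [0.5721, -0.0171, 0.0587]
tool_rot: [-0.052, 1.571, 0.05]
ft_force: [-2.2, -0.7, 8.7]
grip_width: 0.612
```

Emit:
play_rows:
  targets:
    - {"claw": 1,"linear": [0.07,0,0],"rotation": [0,0,0]}

```text
time: 9.72
position: [0.5721, -0.0171, 0.058]
tool_rot: [-0.053, 1.571, 0.05]
ft_force: [-3.3, -0.7, 9.0]
grip_width: 0.616
```

```bash
python3 -c "
from h import *
go(.5716,-.0175,.058,3.8)
"
```

```text
t 9.72 pos [ 0.5721 -0.0171  0.058 ] yaw 3.74 tilt [-6.0e-04 -1.8e-03 -1.0e+00] F [-3.3 -0.7  9. ] M [-0.08  0.5  -0.  ] w 53.6
turn [-0.001 -0.     0.001]
shift [ 0.001 -0.016 -0.021]
```

Emit:
play_rows:
  targets:
    - {"claw": 1,"linear": [0.06,0,-0.01],"rotation": [0.05,0,0]}

```text
time: 9.8
position: [0.5725, -0.0169, 0.0579]
tool_rot: [0.009, 1.57, -0.012]
ft_force: [-1.7, 0.4, 9.2]
grip_width: 0.61
```

Emit:
play_rows:
  targets:
    - {"claw": 1,"linear": [0.05,0,0.01],"rotation": [0.06,0,0]}

```text
time: 9.88
position: [0.5734, -0.0166, 0.0581]
tool_rot: [0.086, 1.567, -0.089]
ft_force: [-0.5, 0.8, 6.8]
grip_width: 0.615
```

```bash
python3 -c "
from h import *
go(.5716,-.0175,.058,3.8)
"
```

```text
t 9.88 pos [ 0.5734 -0.0166  0.0581] yaw -6.38 tilt [ 0.0017 -0.0022 -1.    ] F [-0.5  0.8  6.8] M [0.04 0.19 0.05] w 53.5
turn [-0.113  0.001  0.001]
shift [ 0.003 -0.045 -0.068]
```

Emit:
play_rows:
  targets:
    - {"claw": 1,"linear": [0.08,0,-0.03],"rotation": [0.06,0,0.001]}

```text
time: 9.97
position: [0.574, -0.0162, 0.0578]
tool_rot: [0.164, 1.56, -0.165]
ft_force: [-0.3, 0.2, 10.1]
grip_width: 0.61
```

Emit:
play_rows:
  targets:
    - {"claw": 1,"linear": [0.08,0,-0.01],"rotation": [0.06,0,0]}

```text
time: 10.05
position: [0.5745, -0.0157, 0.0576]
tool_rot: [0.242, 1.551, -0.242]
ft_force: [-3.7, 0.6, 11.7]
grip_width: 0.613
```

```bash
python3 -c "
from h import *
go(.572,-.0175,.0577,3.8)
"
```

```text
t 10.05 pos [ 0.5745 -0.0157  0.0576] yaw -17.69 tilt [ 0.006 -0.001 -1.   ] F [-3.7  0.6 11.7] M [0.1  0.75 0.06] w 53.4
turn [-0.239  0.004  0.   ]
shift [-0.005 -0.098 -0.076]
```

Emit:
play_rows:
  targets:
    - {"claw": 1,"linear": [0.06,-0.05,-0.04],"rotation": [0.06,0.004,0]}

```text
time: 10.13
position: [0.5743, -0.0158, 0.058]
tool_rot: [0.32, 1.545, -0.318]
ft_force: [0.7, 1.0, 7.1]
grip_width: 0.611
```

Emit:
play_rows:
  targets:
    - {"claw": 1,"linear": [0.06,-0.05,-0.02],"rotation": [0.06,0.001,0]}

```text
time: 10.22
position: [0.5743, -0.0159, 0.058]
tool_rot: [0.398, 1.532, -0.393]
ft_force: [-1.6, 1.4, 5.6]
grip_width: 0.619
```

```bash
cat >> h.py <<'E'
def turn(Cx=.5718,Cy=-.0198,z=.0577,e=.0027):
    s=get_state(); A=R.from_rotvec(s['tool_rot']).as_matrix(); y=A[:,1]; go(Cx+e*y[0],Cy+e*y[1],z,-86.2)
E
python3 -c "
from h import *
turn()"
```

```text
t 10.22 pos [ 0.5743 -0.0159  0.058 ] yaw -28.94 tilt [ 0.0029  0.0024 -1.    ] F [-1.6  1.4  5.6] M [0.33 0.04 0.05] w 53.8
turn [ 0.636 -0.    -0.002]
shift [ 0.01  -0.079 -0.013]
```

Emit:
play_rows:
  targets:
    - {"claw": 1,"linear": [0.09,-0.05,-0.01],"rotation": [0.06,0,-0.002]}

```text
time: 10.3
position: [0.5744, -0.0158, 0.0575]
tool_rot: [0.474, 1.516, -0.472]
ft_force: [-2.7, 1.3, 11.9]
grip_width: 0.614
```

Emit:
play_rows:
  targets:
    - {"claw": 1,"linear": [0.08,-0.04,0],"rotation": [0.06,0.001,0]}

```text
time: 10.38
position: [0.5746, -0.0153, 0.0574]
tool_rot: [0.551, 1.498, -0.547]
ft_force: [-3.3, 2.4, 10.9]
grip_width: 0.612
```

```bash
python3 -c "
from h import *
turn()"
```

```text
t 10.38 pos [ 0.5746 -0.0153  0.0574] yaw -40.2 tilt [ 0.0032  0.0019 -1.    ] F [-3.3  2.4 10.9] M [0.28 0.75 0.06] w 53.3
turn [ 0.511 -0.    -0.002]
shift [-0.011 -0.103  0.03 ]
```

Emit:
play_rows:
  targets:
    - {"claw": 1,"linear": [0.07,-0.09,0.02],"rotation": [0.06,0.001,-0.002]}

```text
time: 10.47
position: [0.5742, -0.0156, 0.0575]
tool_rot: [0.627, 1.479, -0.623]
ft_force: [-2.8, 2.5, 9.2]
grip_width: 0.612
```

Emit:
play_rows:
  targets:
    - {"claw": 1,"linear": [0.07,-0.07,0.01],"rotation": [0.06,0.001,0]}

```text
time: 10.55
position: [0.574, -0.0151, 0.0576]
tool_rot: [0.704, 1.455, -0.696]
ft_force: [-0.8, 2.2, 9.6]
grip_width: 0.616
```

```bash
python3 -c "
from h import *
turn()"
```

```text
t 10.55 pos [ 0.574  -0.0151  0.0576] yaw -51.4 tilt [ 0.0019  0.0044 -1.    ] F [-0.8  2.2  9.6] M [0.44 0.32 0.18] w 53.6
turn [ 0.387 -0.002 -0.002]
shift [-0.004 -0.078  0.09 ]
```

Emit:
play_rows:
  targets:
    - {"claw": 1,"linear": [0.08,-0.05,0.06],"rotation": [0.06,-0.002,-0.002]}

```text
time: 10.63
position: [0.5741, -0.0149, 0.0574]
tool_rot: [0.778, 1.428, -0.774]
ft_force: [-4.2, 4.1, 12.0]
grip_width: 0.61
```

Emit:
play_rows:
  targets:
    - {"claw": 1,"linear": [0.08,-0.04,0.04],"rotation": [0.06,0,0]}

```text
time: 10.72
position: [0.574, -0.0142, 0.0572]
tool_rot: [0.853, 1.399, -0.847]
ft_force: [-3.7, 3.2, 11.4]
grip_width: 0.609
```

```bash
python3 -c "
from h import *
turn()"
```

```text
t 10.72 pos [ 0.574  -0.0142  0.0572] yaw -62.59 tilt [ 0.0015  0.0033 -1.    ] F [-3.7  3.2 11.4] M [0.56 0.9  0.09] w 52.9
turn [ 0.262 -0.002 -0.001]
shift [-0.019 -0.071  0.157]
```

Emit:
play_rows:
  targets:
    - {"claw": 1,"linear": [0.07,-0.05,0.06],"rotation": [0.06,-0.002,0]}

```text
time: 10.8
position: [0.5736, -0.014, 0.0572]
tool_rot: [0.927, 1.365, -0.921]
ft_force: [-3.4, 2.9, 9.6]
grip_width: 0.612
```

Emit:
play_rows:
  targets:
    - {"claw": 1,"linear": [0.07,-0.05,0.06],"rotation": [0.06,0,0]}

```text
time: 10.88
position: [0.5731, -0.0137, 0.0572]
tool_rot: [1.002, 1.33, -0.994]
ft_force: [-2.5, 2.4, 10.9]
grip_width: 0.614
```

```bash
python3 -c "
from h import *
turn()"
```

```text
t 10.88 pos [ 0.5731 -0.0137  0.0572] yaw -73.75 tilt [ 0.003   0.0035 -1.    ] F [-2.5  2.4 10.9] M [0.54 0.71 0.08] w 53.4
turn [ 0.138 -0.002 -0.002]
shift [-0.021 -0.01   0.218]
```

Emit:
play_rows:
  targets:
    - {"claw": 1,"linear": [0.07,0,0.04],"rotation": [0.06,-0.002,-0.001]}

```text
time: 10.97
position: [0.5734, -0.0135, 0.0572]
tool_rot: [1.073, 1.29, -1.07]
ft_force: [-3.0, 1.7, 11.0]
grip_width: 0.61
```

Emit:
play_rows:
  targets:
    - {"claw": 1,"linear": [0.07,0,0.04],"rotation": [0.05,0,0]}

```text
time: 11.05
position: [0.5736, -0.0128, 0.0572]
tool_rot: [1.135, 1.256, -1.13]
ft_force: [-3.9, 2.1, 10.5]
grip_width: 0.611
```

```bash
python3 -c "
from h import *
turn()
i=get_image('wrist'); cv2.imwrite('pics/w5.png',i); g=i.max(2)
for r in range(262,284,3): print(r,g[r,240:280:2])
turn()
a=i; b=get_image('top')[165:225,160:320]
cv2.imwrite('pics/w5c.png',np.vstack([cv2.resize(a,(640,300),interpolation=3),cv2.resize(b,(640,240),interpolation=2)]))"
```

```text
t 11.05 pos [ 0.5736 -0.0128  0.0572] yaw -84.07 tilt [ 0.0022  0.0016 -1.    ] F [-3.9  2.1 10.5] M [0.51 1.11 0.11] w 53.1
turn [ 0.024 -0.001 -0.001]
shift [-0.019  0.009  0.27 ]
262 [ 72  71  71  88 109 108 104 100 102 106 108 109 105  69  58  59  58  59
  58  59]
265 [ 67  70  69  87 106 107 107 107 107 107 107 109 105  73  59  59  58  59
  58  56]
268 [ 62  69  69  85 106 108 108 108 108 108 108 109 105  80  59  58  59  59
  58  59]
271 [ 60  67  70  83 107 109 109 108 109 108 108 108 109  88  59  59  59  59
  60  59]
274 [ 57  63  68  84 106 108 109 110 109 108 110 110 110  96  63  58  59  59
  59  57]
277 [ 57  59  66  83 105 107 107 107 107 106 107 107 108  99  67  59  60  59
  59  59]
280 [ 59  58  64  85 106 109 108 109 109 109 109 110 109 105  71  59  60  60
  59  59]
283 [52 55 54 63 72 73 74 73 72 74 73 72 74 72 60 55 55 54 54 54]
t 11.1 pos [ 0.5735 -0.0129  0.0572] yaw -84.28 tilt [ 0.002   0.0017 -1.    ] F [-5.3  2.4 11.2] M [0.45 1.09 0.02] w 53.3
turn [ 0.021 -0.001 -0.001]
shift [-0.02   0.013  0.268]
```

View pics/w5.png

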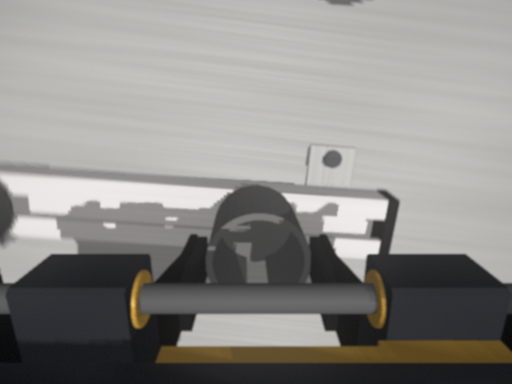

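Emit:
play_rows:
  targets:
    - {"claw": 1,"linear": [0.06,0,0.02],"rotation": [0.02,-0.001,-0.001]}

```text
time: 11.23
position: [0.5732, -0.0125, 0.0573]
tool_rot: [1.154, 1.244, -1.154]
ft_force: [-2.7, 0.1, 8.8]
grip_width: 0.613
```

Emit:
play_rows:
  targets:
    - {"claw": 1,"linear": [-0.02,0,0],"rotation": [0,0,0]}
    - {"claw": 1,"linear": [-0.02,0,0],"rotation": [0,0,0]}

```text
time: 11.4
position: [0.5718, -0.0125, 0.0581]
tool_rot: [1.151, 1.245, -1.156]
ft_force: [3.1, -0.1, -6.1]
grip_width: 0.61
```

```bash
python3 -c "
from h import *
turn(z=.0587)"
```

```text
t 11.4 pos [ 0.5718 -0.0125  0.0581] yaw -85.69 tilt [-0.0028 -0.0014 -1.    ] F [ 3.1 -0.1 -6.1] M [-0.17 -0.67 -0.  ] w 53.1
turn [0.006 0.001 0.002]
shift [-0.023  0.084  0.291]
```

Emit:
play_rows:
  newtons: 20
  targets:
    - {"claw": 1,"linear": [0.01,0.03,0],"rotation": [0,0.001,0.001]}
    - {"claw": 0.35,"linear": [0,0,0],"rotation": [0,0,0]}
    - {"claw": 0.2,"linear": [0,0,0],"rotation": [0,0,0]}
    - {"claw": 0.05,"linear": [0,0,0],"rotation": [0,0,0]}
    - {"claw": 0,"linear": [0,0,0],"rotation": [0,0,0]}
    - {"claw": 0,"linear": [0,0,0],"rotation": [0,0,0]}
    - {"claw": 0,"linear": [0,0,0],"rotation": [0,0,0]}

```text
time: 11.98
position: [0.5716, -0.0119, 0.0567]
tool_rot: [1.153, 1.248, -1.155]
ft_force: [-0.3, 0.6, -0.7]
grip_width: 0.933
```

```bash
python3 -c "
from h import *
turn(z=.16)"
```

```text
t 11.98 pos [ 0.5716 -0.0119  0.0567] yaw -85.66 tilt [-0.0038  0.002  -1.    ] F [-0.3  0.6 -0.7] M [0.02 0.04 0.04] w 81.2
turn [ 0.006 -0.001  0.002]
shift [-4.133  0.075  0.307]
```

Retreat straight up, then look down from above to check the result.

Emit:
play_rows:
  targets:
    - {"claw": 0,"linear": [0,0,0],"rotation": [0,0,0]}
    - {"claw": 0,"linear": [-0.3,0,0],"rotation": [0,0,0]}
    - {"claw": 0,"linear": [-0.5,0,0],"rotation": [0,0,0]}
    - {"claw": 0,"linear": [-0.6,0,0],"rotation": [0,0,0]}
    - {"claw": 0,"linear": [-0.6,0,0],"rotation": [0,0,0]}
    - {"claw": 0,"linear": [-0.6,0,0],"rotation": [0,0,0]}
    - {"claw": 0,"linear": [-0.6,0,0],"rotation": [0,0,0]}
    - {"claw": 0,"linear": [-0.6,0,0],"rotation": [0,0,0]}
    - {"claw": 0,"linear": [-0.6,0,0],"rotation": [0,0,0]}

```text
time: 12.73
position: [0.5705, -0.0123, 0.1753]
tool_rot: [1.152, 1.251, -1.156]
ft_force: [-0.2, 0.8, 0.6]
grip_width: 1.003
```

Emit:
play_rows:
  targets:
    - {"claw": 0,"linear": [-0.6,-0.7,0],"rotation": [0,0,0]}
    - {"claw": 0,"linear": [-0.4,-0.7,0],"rotation": [0,0,0]}
    - {"claw": 0,"linear": [0,-0.4,0],"rotation": [0,0,0]}
    - {"claw": 0,"linear": [0,0,0],"rotation": [0,0,0]}
    - {"claw": 0,"linear": [0,0,0],"rotation": [0,0,0]}

```text
time: 13.15
position: [0.5288, -0.015, 0.2135]
tool_rot: [1.157, 1.238, -1.145]
ft_force: [0.9, 0.8, -0.1]
grip_width: 1.002
```

```bash
python3 -c "
from h import *
go(.57,-.0175,.16)
i=get_image('wrist'); cv2.imwrite('pics/w6.png',i)
c=cam('wrist'); print(proj(c,(.571,-.0145,.095)))"
```

```text
t 13.15 pos [ 0.5288 -0.015   0.2135] yaw -85.57 tilt [ 9.8e-03  6.0e-04 -1.0e+00] F [ 0.9  0.8 -0.1] M [ 0.03 -0.07 -0.03] w 87.2
shift [2.155 1.612 0.228]
[260.70593818 138.3301871 ]
```

View pics/w6.png

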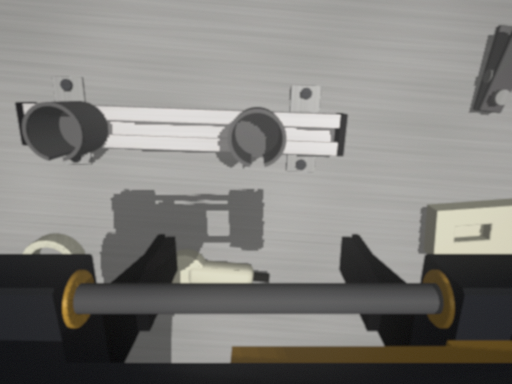

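Both holders stand upright with notches to the front, the loose one at (258,137) and the neighbour at (57,130). I'll take one enlarged crop to measure the notch angle.

```bash
python3 -c "
import cv2,numpy as np
i=cv2.imread('pics/w6.png')
cv2.imwrite('pics/w6c.png',np.hstack([cv2.resize(i[90:180,15:115],None,fx=4,fy=4,interpolation=2),cv2.resize(i[90:180,215:315],None,fx=4,fy=4,interpolation=2)]))"
```

```text
(no output)
```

View pics/w6c.png

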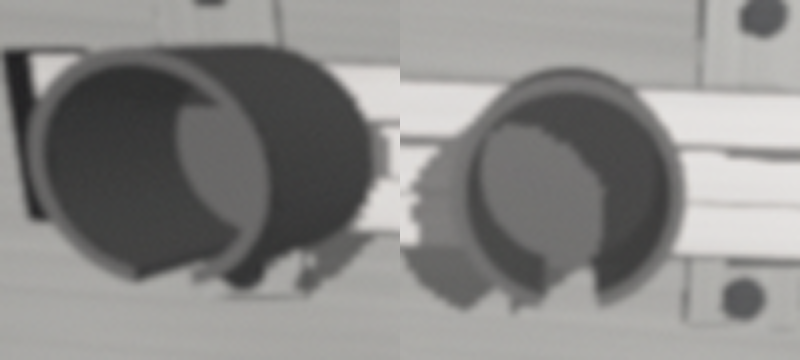

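```bash
python3 -c "
from h import *
c=cam('wrist')
def P(x,y,o): return ray(c,(o+x/4,90+y/4),.0955)
def circ(p):
    p=np.array(p)[:,:2]; s=np.linalg.lstsq(np.c_[2*p,np.ones(len(p))],(p**2).sum(1),rcond=None)[0]; return s[:2],np.sqrt(s[2]+s[:2]@s[:2])
for n,o,L,Rr,pts in [('ours',215-100,(545,305),(598,307),[(467,195),(685,195),(576,77),(545,305),(598,307)]),('neigh',15,(135,278),(203,278),[(28,150),(270,185),(135,50),(135,278),(203,278)])]:
    C,r=circ([P(*q,o) for q in pts]); a,b=P(*L,o),P(*Rr,o); m=(a+b)[:2]/2
    d=m-C; e=(b-a)[:2]
    print(n,C.round(4),r.round(4),'notch w',np.linalg.norm(e).round(4),'yaw',np.degrees(np.arctan2(d[1],d[0])).round(1),'chord normal',np.degrees(np.arctan2(-e[0],e[1])).round(1))
a,b=ray(c,(103.,0),.03),0
"
```

```text
ours [ 0.5701 -0.013 ] 0.0258 notch w 0.0124 yaw -178.0 chord normal -177.9
neigh [0.5623 0.1753] 0.0266 notch w 0.0159 yaw -175.4 chord normal -175.7
```

```bash
python3 -c "
from bench import *
print(close_job())"
```

```text
the job is handed in; nothing more can be done
None
```

The holder is fitted to the channel's free length and released, and the job is handed in. It took 13 s of robot time and one attempt. I lifted it from the storage block and aligned it to the slot by wrist camera. I felt the lips lightly (about 12 N, once), dropped the foot in, bore down about 10–13 N, turned it a quarter turn clockwise, let go and backed off.

**Notch angle:** the last picture shows the holder upright. Its notch is at about -178°, against -177.6° for square to the channel. My reading of the neighbour's notch differed, at about -175.5°, but that was measured obliquely and coarsely.

**Position:** the holder sits about 32 mm towards the free end from `channel_free`, within the 70 mm allowed.

**Clamping:** before release, the wrist force went from about 9 N upward to 6 N downward when I eased up 1 mm. That means the foot had caught under the lips. I did not tug on the holder after letting go.

**During the turn:** the holder slid about 5 mm along the slot, with side forces up to about 6 N. Nothing jammed, and the notch looked unmoved in the grip in a picture taken a few degrees before the end of the turn.

**Other items:** I saw nothing else moved, but I took no final scene-wide picture to check.

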